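# Shut and pin the coral-plug gluing jig, and keep it squeezed

### The job

Swing the open half of the gluing jig shut around the ceramic plug, then pull the steel locking pin (the one with a collar and a plain straight handle) out of the wooden holder and push it down through the lined-up holes at the jig's free end until its collar sits on the lug. Then let go of the pin, pinch the two halves together between the fingers across their flat outer faces, and finish while still squeezing them firmly shut. Leave the other two tools in the holder and do not knock the other things on the table about.

Things in the scene. Friction and masses are not known exactly. Their poses are not given: they have to be found in the camera images.
- jig: the gluing jig's base and fixed half: a grey plastic plate 205 x 74 x 8 mm screwed to the table, and on it the fixed aluminium half, with a white ceramic plug standing in its pocket and two lugs at its free end, one above and one below the swinging half's lug. Origin at the centre of the plate's underside; its x axis runs along the jig from the hinge end (-75 mm) to the pin-hole end (+75 mm), y from the fixed half to the swinging half, z up.
- jig_mid (a point): centre of the jig, on the parting line of the two halves, 35 mm above the table; axes as jig. When shut, the halves together are 50 mm thick along y (flat outer faces at y = +25 and -25 mm), from x = -60 to +60 mm, from 10 to 60 mm above the table; nothing stands higher except a pin in the hole.
- hinge: the upright hinge that carries the swinging half, fixed at the jig's end, 75 mm from jig_mid along -x. Origin on the hinge axis at table height; axes as jig (they do not turn with the half).
- swing (a joint): angle of the swinging half about the upright hinge (rad): 0 = shut against the fixed half (a hard stop), grows as the half swings out towards the jig's +y (seen from above, counter-clockwise). The hinge is stiff (about 0.08 N m of friction) and stays where it is left.
- swing_face (a point): middle of the flat outer face of the swinging aluminium half, 35 mm above the table; its axes turn with the half: x along the half towards its free end, y outward from the face, z up. The half is 25 mm thick; the face runs 60 mm either way along x and from 10 to 60 mm above the table; the hinge axis lies 75 mm along -x and 25 mm along -y from here, the hole of its lug 75 mm along +x and 25 mm along -y.
- jig_hole (a point): mouth of the pin hole: its centre on the top face of the fixed half's upper lug, 60 mm above the table; axes as jig. Hole 12 mm wide with a small chamfer, straight down through three lugs to 12 mm above the table (the pin needs 50 mm of depth; the base plate's top is 52 mm down). The three holes line up only when the halves are shut. The lugs are 36 x 36 mm.
- holder: wooden block standing on the table, fixed, 50 (x) x 150 (y) x 55 (z) mm, with three upright holes 12 mm wide in a row along its y at -50, 0 and +50 mm. Origin at the centre of its underside, z up.
- pin_grip (a point): loose steel locking pin, about 80 g, in any of the holder's holes: shank 10 mm wide, 50 mm long, its lowest 14 mm tapering to a 4 mm tip; collar 20 mm wide, 5 mm thick; plain round handle 14 mm wide, 37 mm long. This point is on its axis in the handle, 24 mm above the collar's underside, 74 mm above the tip, 18 mm below the top; z up along the pin. In the holder the collar rests on the block.
- awl_grip (a point): wooden-handled awl with a pear-shaped head 28 mm wide, standing in another hole of the holder; point on its axis 74 mm above its tip; its top is 103 mm above the table. Stays there.
- brush_grip (a point): small brush, tapering wooden handle with flat black bristles on top, standing in the third hole of the holder; point on its axis 74 mm above its tip; its top is 117 mm above the table. Stays there.
- cups: four clear plastic cups stacked, 100 mm wide, 97 mm tall; origin at the underside. Bystander.
- glue_box: red carton 35 x 120 x 35 mm, lying; origin at the underside. Bystander.
- spray: small amber bottle, 40 mm wide, 110 mm tall; origin at the underside. Bystander.
- hammer: hammer lying at the left; origin at the underside. Bystander.
- wrench: wrench lying at the right; origin at the underside. Bystander.
- disc: flat white square cutting pad with a hole, 36 x 36 x 4 mm; origin at the underside. Bystander.
- frag: square white ceramic tile 40 x 40 x 8 mm with a brown coral piece on it; origin at the underside. Bystander.
- rotary: grey rotary tool standing upright, 54 mm wide, 175 mm tall; origin at the underside. Bystander.
Things that resemble listed ones, but are neither listed nor needed, are in the scene too. Leave any purple look-alike of the holder alone.

How it is judged:
On the way, in this order (a step that is already met when the one before it is completed fails the run):
1. the swinging half is shut (value of joint swing below 0.04 rad), for 0.2 s.
2. the pin is pulled clear of the holder (z of pin_grip in the frame of holder above 0.13 m), for 0.1 s.
3. the pin is pushed home through the holes of the shut jig (z of pin_grip in the frame of jig between 0.078 and 0.088 m and horizontal distance between pin_grip and jig_hole below 0.005 m and angle between pin_grip's own z axis and vertical below 0.12 rad and value of joint swing below 0.03 rad), for 0.2 s.
At the end, for the whole second after the job is handed in: The halves are shut (hinge below 0.03 rad), the pin is home (collar within 4 mm of the lug, within 5 mm of the hole's axis, tilted less than 0.12 rad), and the fingers press on both halves with more than 4 N each (all of step 3 and contact force between the fingers and jig above 4 N and contact force between the fingers and hinge above 4 N); the arm keeps its last pose, push and grip.
It fails at once if the awl is taken out of the holder or dislodged (distance of awl_grip from where it was at the start of the episode above 0.03 m).
It fails at once if the brush is taken out of the holder or dislodged (distance of brush_grip from where it was at the start of the episode above 0.03 m).
It fails at once if something else on the table is knocked about (distance of any of cups, glue_box, spray, hammer, wrench, disc, frag, rotary from where it was at the start of the episode above 0.04 m).
It also fails if it takes over 64 s, if anything falls off the work surface, if the arm or the gripper's body presses on something with over 40 N, if the wrist force passes 120 N, or if a joint passes its speed limit or range.

### The arm

A 7-joint arm with a two-finger parallel gripper is mounted at the origin on the work surface. World frame = base frame: x ahead of the robot, y to its left, z up, the work surface at z = 0. Lengths are in m, angles in rad, forces in N, time in s.
With the tool pointing down it reaches from about 0.425 to 0.975 m from the base axis. Payload 16.7 kg.
Tool frame: the origin (TCP) lies between the finger pads; the fingertips stand 22 mm ahead of it and the grasp point (between the pads) lies 3 mm ahead of it; z points along the fingers, y is the line along which they close (so a half turn about z gives the same grasp; the last joint's range is limited). The gripper opens to 85 mm and grips with 20 to 120 N. Pads are 22 mm wide; open, the fingers measure 114 mm over their backs; the gripper's body (76 mm by 85 mm) begins 54 mm behind the grasp point. The pads swing forward as they close: fully open they stand 13 mm farther back than shut.
Start: joints at [-1.294, 0.426, 0.074, 1.606, -0.034, 1.111, -0.067], TCP at [0.279, 0.614, 0.253] pointing down, gripper open.
Joint ranges: [-2.85, 2.85], [-0.5, 2.14], [-1.23, 1.37], [0.21, 2.46], [-1.02, 4.16], [0.16, 2.05], [-2.73, 2.73]. Speed limits (rad/s): [1.89, 1.89, 2.39, 2.39, 3.01, 3.01, 3.01].

### API

Orientations are given as a unit quaternion [w, x, y, z].
In Python, from cell import manip, imaging gives the robot as it stands.
- The arm moves only by the tool servo_tool, never from a script. Its argument "targets" is one flat list of numbers, 7 for each row, row after row: the turn, a rotation vector about the tool's x, y, z in degrees, then the shift along the tool's x, y, z in mm, then the opening in per cent of the stroke, from 0 (shut) to 100 (fully open). In form: [wx, wy, wz, tx, ty, tz, jaw, wx, wy, wz, tx, ty, tz, jaw, ...]. A call has 1 to 20 rows; each row shifts and turns the commanded pose from where the row before left it, along the tool's axes as they then stand; what a row does not reach is not made up. A row lasts 1/12 s, in which the tool goes at most 41.7 mm and 7.16 degrees, less where a joint would pass 70% of its speed; a pose out of reach is approached as far as the arm can. A call is refused whole if a number of a shift passes 41.7 or a number of a turn 7.16, either way. A call with a gripper value outside its range is refused whole. The fingers move at their own pace and stop on an object; the grip force is fixed at half the most. Time passes only in rows, so rows that do not move let the fingers close. It gives the time, the measured TCP pose, the force, the opening and the grip force at its end, in the units of the state.
- manip.state(): the state, without advancing time (a new reading comes with each control period).
- imaging.snapshot(name): name is "scene" or "top" or "wrist"; returns a dict with "img" (480x640x3 uint8, red, green, blue), "vertical_fov" (degrees; the focal length in pixels is half the picture's height over the tangent of half this angle, whatever the lens; pixels are square), "cx", "cy" (the principal point, pixels), "cam_to_world" (4x4, takes a point from camera to world coordinates); the wrist camera has in their place "tool_from_camera" (4x4, takes a point from camera to tool coordinates, whose origin is the TCP and whose axes are the flange's). Camera axes: x right, y down, z forward; pixel columns grow to the right and rows downward; lengths in m; the calibration is good to about 2 mm. A picture is of the moment at which its call begins: read the wrist's pose just before it. There is no depth.
- manip.job_done(): hands the job in; it is judged then, once.
The state is a dict: "time_s": time; "qpos": joint angles; "joint_vel": joint speeds; "tau": joint torques, N m; "eef_pos": TCP position; "ee_rot": TCP orientation; "contact_force": force on the tool from outside, world axes, zero at the start; "ft_torque": the same for the moment, N m; "opening": opening from 0.0 (shut) to 1.0 (fully open); "grip_force": force on a finger pad.
Only numpy, scipy, OpenCV 4.12 (cv2) and the standard library are available. Lean on these libraries where they do the work, as an engineer would, in place of code of your own. Each camera call takes 0.05 s, during which the arm holds its last target. There are 200 camera calls.

## Working session

There is one attempt and no reset: what is moved stays moved. The work goes in short steps, Python scripts to look and compute and a tool call to move; the robot and the scene stay as the last step left them, time stands still between calls to the robot, and variables do not carry over. Pictures are saved under pics/ and viewed, at most 10 in all, crops included, and the job is handed in when it is done.

Besides the shell and the picture viewer there is one more tool, called after "Call:" in YAML: its name, and indented under it one key for each argument. servo_tool: Moves the arm, as the interface text tells. Its arguments: {"type":"object","properties":{"targets":{"type":"array","items":{"type":"number"}}},"required":["targets"]}

```bash
mkdir -p pics; ls; cat > h.py <<'E'
import numpy as np, cv2
from scipy.spatial.transform import Rotation as R
from cell import manip, imaging
def rot(s):
    w,x,y,z=s["ee_rot"]; return R.from_quat([x,y,z,w])
def shot(name):
    s=manip.state(); d=imaging.snapshot(name)
    if "cam_to_world" in d: T=np.array(d["cam_to_world"])
    else:
        W=np.eye(4); W[:3,:3]=rot(s).as_matrix(); W[:3,3]=s["eef_pos"]; T=W@np.array(d["tool_from_camera"])
    f=d["img"].shape[0]/2/np.tan(np.radians(d["vertical_fov"]/2))
    return dict(img=d["img"],T=T,f=f,cx=d["cx"],cy=d["cy"])
def ray(c,u,v):
    d=c["T"][:3,:3]@np.array([(u-c["cx"])/c["f"],(v-c["cy"])/c["f"],1]); return c["T"][:3,3],d
def onz(c,u,v,z):
    o,d=ray(c,u,v); return o+d*(z-o[2])/d[2]
def proj(c,p):
    q=np.linalg.inv(c["T"])@np.append(p,1); return c["f"]*q[0]/q[2]+c["cx"],c["f"]*q[1]/q[2]+c["cy"]
def save(c,name): cv2.imwrite("pics/"+name,c["img"][:,:,::-1])
def load(name):
    return np.load(""+name+".npy",allow_pickle=True).item()
E
python3 - <<'E'
from h import *
for n in("top","scene"):
    c=shot(n); save(c,n+"0.png"); np.save(n+"0.npy",c,allow_pickle=True); print(n,c["f"],c["T"].round(3).tolist())
print(manip.state())
E
```

```text
pics
top 590.3590663187014 [[-0.025, -0.995, 0.101, 0.423], [-1.0, 0.024, -0.016, 0.01], [0.014, -0.102, -0.995, 1.254], [0.0, 0.0, 0.0, 1.0]]
scene 444.686172139068 [[-0.558, 0.591, -0.583, 1.077], [0.83, 0.387, -0.402, 0.345], [-0.012, -0.708, -0.706, 0.744], [0.0, 0.0, 0.0, 1.0]]
{'time_s': 0.1, 'qpos': array([-1.29353677,  0.42666357,  0.0738663 ,  1.60653462, -0.03411062,
        1.1108377 , -0.06707761]), 'joint_vel': array([ 8.79441101e-06, -1.71600217e-03,  1.41788391e-03, -1.45887781e-03,
        1.65252471e-04, -7.67207841e-04, -6.62866247e-04]), 'tau': array([ 7.59719376e-03, -9.51527953e+01,  3.77070755e+00, -4.64414907e+01,
        1.95842294e-02,  6.40154234e-03, -5.53395955e-05]), 'eef_pos': array([0.27928022, 0.61412893, 0.25268865]), 'ee_rot': array([-8.67422614e-05,  2.11776807e-01,  9.77317878e-01, -5.85376983e-04]), 'contact_force': array([-0.48465573, -1.01350974,  0.17142381]), 'ft_torque': array([ 0.03832744, -0.03079307,  0.01451421]), 'grip_force': 0.0, 'opening': 0.9999784777448303}
```

View pics/top0.png

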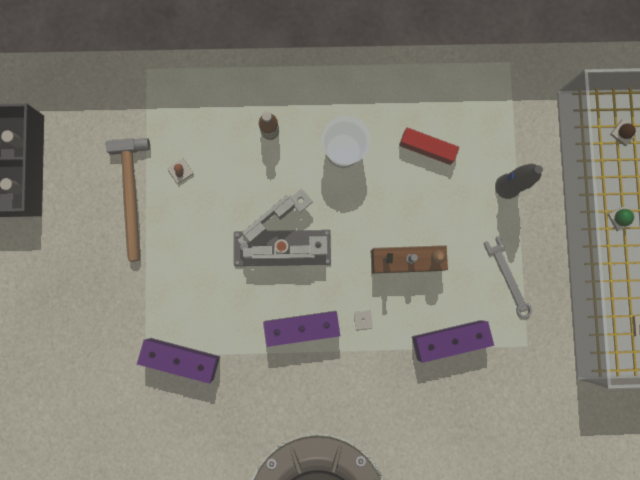

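View pics/scene0.png

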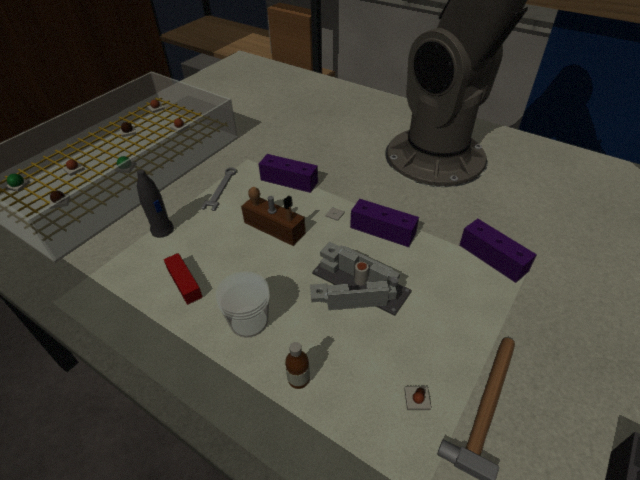

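The top view shows the jig at (282,247), with its hinge end on the left at (243,245), pin hole at (318,245) and open half reaching (301,201). The brown holder is at (410,260), and the purple look-alikes stand elsewhere. The pin candidates are black-topped (390,258), grey (412,258) and round tan head (438,257). Grey fits the steel pin, so I'll confirm it in a crop.

```bash
python3 - <<'E'
from h import *
t=load("top0"); s=load("scene0")
a=cv2.resize(t["img"][180:280,225:455],None,fx=3.4,fy=3.4,interpolation=cv2.INTER_CUBIC)
b=cv2.resize(s["img"][175:250,235:425],None,fx=3.2,fy=3.2,interpolation=cv2.INTER_CUBIC)
o=np.zeros((a.shape[0]+b.shape[0],782,3),np.uint8); o[:a.shape[0],:a.shape[1]]=a; o[a.shape[0]:,:b.shape[1]]=b
o=cv2.convertScaleAbs(o,alpha=1.5)
cv2.imwrite("pics/crop1.png",o[:,:,::-1]); print(o.shape)
hsv=cv2.cvtColor(t["img"],cv2.COLOR_RGB2HSV)
# holder: brown mask
m=cv2.inRange(hsv,(3,90,40),(18,255,200)); m[:,:365]=0;m[:,455:]=0;m[:230]=0;m[280:]=0
m=cv2.morphologyEx(m,cv2.MORPH_CLOSE,np.ones((9,9)))
print("holder",cv2.minAreaRect(np.argwhere(m)[:,::-1].astype(np.float32)))
g=cv2.inRange(hsv,(0,0,20),(180,70,95)); g[:,:228]=0;g[:,338:]=0;g[:225]=0;g[275:]=0
n,l,st,ce=cv2.connectedComponentsWithStats(g)
print(st[st[:,4]>60])
for uv in((412,258),):print(onz(t,*uv,.09))
E
```

```text
(580, 782, 3)
holder ((409.84906005859375, 258.9717102050781), (23.387012481689453, 72.32649993896484), 88.09085083007812)
[[     0      0    640    480 306083]
 [   248    229     46     19    403]
 [   235    249     95     17    676]]
[ 0.49468804 -0.19815781  0.09      ]
```

View pics/crop1.png

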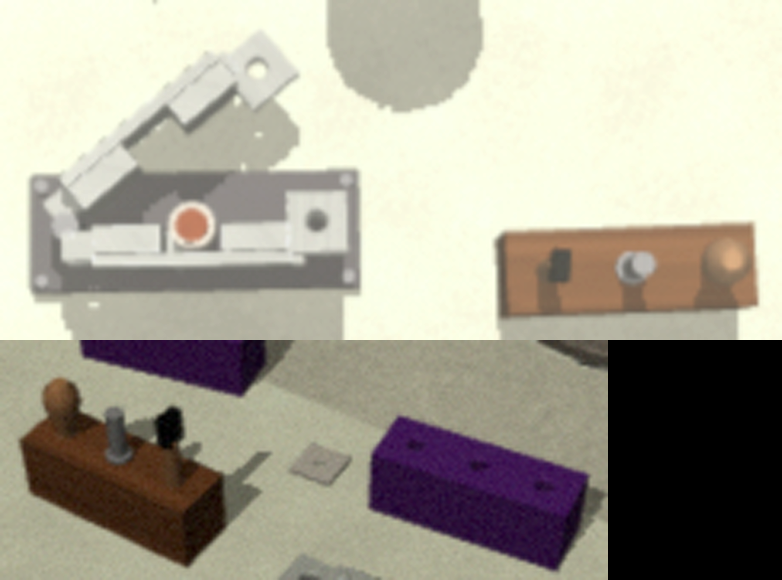

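The crop confirms it: the middle tool, at (412,258) in the top view and (271,205) in the scene view, is grey steel with a collar and a straight handle. The others are the round-headed awl and the black-topped brush. Next I'll work out positions.

```bash
python3 - <<'E'
from h import *
t=load("top0")
P=lambda x,y,z: onz(t,x/3.4+225-.35,y/3.4+180-.35,z)
def show(n,p):print(n,p.round(4))
hole=P(316,219,.06);sw=P(258,69,.044);hi=P(63,223,.06)
show("hole",hole);show("swhole",sw);show("hinge",hi);print("hole-hinge",np.linalg.norm((hole-hi)[:2]),"sw-hinge",np.linalg.norm((sw-hi)[:2]))
pl=[P(x,y,.008) for x,y in((30,171),(358,170),(358,292),(30,292))]
c=np.mean(pl,0);show("plate c",c);print([np.linalg.norm(pl[i]-pl[i-1]).round(3) for i in range(4)])
ax=(pl[1]-pl[0]+pl[2]-pl[3])[:2];ax/=np.linalg.norm(ax);print("yaw",np.degrees(np.arctan2(ax[1],ax[0])), "hole-pred",c[:2]+.075*ax,"hinge-pred",c[:2]-.075*ax)
h=[P(x,y,.055) for x,y in((503,233),(752,224),(757,305),(503,316))]
hc=np.mean(h,0);show("holder c",hc);print([np.linalg.norm(h[i]-h[i-1]).round(3) for i in range(4)])
a2=(h[1]-h[0]+h[2]-h[3]);print("holder dir",np.degrees(np.arctan2(a2[1],a2[0])))
show("pin top",P(644,265,.097));show("collar",P(631,268,.06))
v=(sw-c)[:2]+.075*ax; print("swing",np.degrees(np.arctan2(v[1],v[0])-np.arctan2(ax[1],ax[0])))
E
```

```text
hole [ 0.5295 -0.0125  0.06  ]
swhole [0.6236 0.0202 0.044 ]
hinge [0.5307 0.1384 0.06  ]
hole-hinge 0.15091871069874005 sw-hinge 0.15031772402575672
plate c [0.5284 0.0625 0.008 ]
[np.float64(0.076), np.float64(0.205), np.float64(0.076), np.float64(0.203)]
yaw -91.28077937143304 hole-pred [ 0.52675756 -0.01248608] hinge-pred [0.53011035 0.13747645]
holder c [ 0.4952 -0.1995  0.055 ]
[np.float64(0.05), np.float64(0.15), np.float64(0.049), np.float64(0.153)]
holder dir -89.11165009769717
pin top [ 0.495 -0.201  0.097]
collar [ 0.4957 -0.1999  0.06  ]
swing 39.844637788010466
```

The sizes check out: hinge to hole 150.9 mm (should be 150), plate 205 x 76 and holder 150 x 50. The jig's x axis is at about -91° in the world and the half is open about 40°. I'll turn the tool so it closes along jig y, then approach.

Call:
servo_tool:
  targets: [0,0,7,0,0,0,0,0,0,7,0,0,0,0,0,0,7,0,0,0,0,0,0,7,0,0,0,0,0,0,7,0,0,0,0,0,0,7,0,0,0,0,0,0,7,0,0,0,0,0,0,7,0,0,0,0,0,0,7,0,0,0,0,0,0,3.5,0,0,0,0,0,0,0,-30,21,0,0,0,0,0,-30,21,0,0,0,0,0,-30,21,0,0,0,0,0,-30,21,0,0,0,0,0,-30,21,0,0,0,0,0,-30,21,0,0,0,0,0,-30,21,0,0,0,0,0,-30,21,0,0,0,0,0,-30,21,0,0,0,0,0,-30,21,0,0]

```text
time_s: 1.77
eef_pos: [0.4849, 0.3093, 0.2532]
ee_rot: [-0.0, 0.713, 0.701, -0.0]
contact_force: [1.1, 0.1, 0.1]
opening: -0.004
grip_force: 0.0
```

Call:
servo_tool:
  targets: [0,0,0,-26.5,20,0,0,0,0,0,-26.5,20,0,0,0,0,0,-26.5,20,0,0,0,0,0,-26.5,20,0,0,0,0,0,-26.5,20,0,0,0,0,0,-26.5,20,0,0,0,0,0,-26.5,20,0,0,0,0,0,-26.5,20,0,0,0,0,0,0,0,35,0,0,0,0,0,0,35,0,0,0,0,0,0,35,0,0,0,0,0,0,35,0,0,0,0,0,0,35,0,0,0,0,0,0,31,0,0,0,0,0,0,0,0]

```text
time_s: 3.02
eef_pos: [0.6372, 0.0959, 0.0414]
ee_rot: [-0.002, 0.713, 0.701, -0.004]
contact_force: [-2.3, 1.1, -0.6]
opening: 0.004
grip_force: 0.0
```

Call:
servo_tool:
  targets: [0,0,0,-6.5,-6.5,0,0,0,0,0,-6.5,-6.5,0,0,0,0,0,-6.5,-6.5,0,0,0,0,0,-6.5,-6.5,0,0,0,0,0,-6.5,-6.5,0,0,0,0,0,-6.5,-6.5,0,0,0,0,0,-6.5,-6.5,0,0,0,0,0,-6.5,-6.5,0,0,0,0,0,-6.5,-6.5,0,0,0,0,0,-6.5,-6.5,0,0,0,0,0,0,0,0,0]

```text
time_s: 3.93
eef_pos: [0.5732, 0.0306, 0.0472]
ee_rot: [-0.0, 0.714, 0.701, -0.001]
contact_force: [-0.0, 0.2, -0.4]
opening: 0.002
grip_force: 0.0
```

```bash
python3 - <<'E'
from h import *
t=shot("top");np.save("top1.npy",t,allow_pickle=True);w=shot("wrist")
o=np.vstack([cv2.resize(t["img"][190:290,225:345],None,fx=3,fy=3,interpolation=cv2.INTER_CUBIC)])
b=cv2.resize(w["img"],(400,300));o=np.hstack([o,b]);cv2.imwrite("pics/p2.png",o[:,:,::-1]);print(o.shape)
E
```

```text
(300, 760, 3)
```

View pics/p2.png

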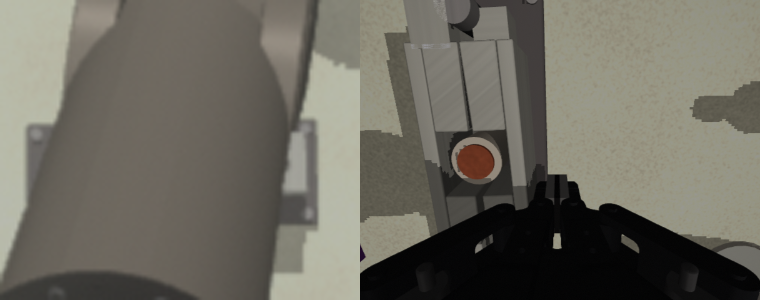

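The wrist view shows the half nearly shut, with the fingers on its outer face and a thin dark gap still at (463,90). I'll push gently a little further and watch the force.

Call:
servo_tool:
  targets: [0,0,0,0,-1.5,0,0,0,0,0,0,-1.5,0,0,0,0,0,0,-1,0,0,0,0,0,0,0,0,0,0,0,0,0,0,0,0]

```text
time_s: 4.45
eef_pos: [0.5707, 0.0326, 0.0473]
ee_rot: [-0.0, 0.713, 0.701, -0.0]
contact_force: [-0.2, 0.2, 0.2]
opening: -0.002
grip_force: 0.0
```

Call:
servo_tool:
  targets: [0,0,0,0,-1.5,0,0,0,0,0,0,-1.5,0,0,0,0,0,0,-1,0,0,0,0,0,0,0,0,0,0,0,0,0,0,0,0]

```text
time_s: 4.87
eef_pos: [0.5682, 0.0325, 0.0476]
ee_rot: [0.001, 0.713, 0.701, 0.001]
contact_force: [9.5, -0.9, -7.8]
opening: 0.001
grip_force: 4.9
```

The 9.5 N reading is the hard stop, so the half is shut. I'll hold a moment, back off, rise, open and go above the pin.

Call:
servo_tool:
  targets: [0,0,0,0,0,0,0,0,0,0,0,0,0,0,0,0,0,0,8,0,0,0,0,0,0,0,-30,0,0,0,0,0,0,-35,20,0,0,0,0,0,-35,60,0,0,0,0,0,-35,100,0,0,0,0,0,-35,100,0,0,0,-33,-11,0,100,0,0,0,-33,-11,0,100,0,0,0,-33,-11,0,100,0,0,0,-33,-11,0,100,0,0,0,-33,-11,0,100,0,0,0,-33,-10,0,100,0,0,0,-33,-10,0,100,0,0,0,0,0,0,100,0,0,0,0,0,0,100]

```text
time_s: 6.28
eef_pos: [0.4951, -0.1993, 0.2175]
ee_rot: [-0.0, 0.714, 0.7, -0.0]
contact_force: [0.7, 1.5, -0.6]
opening: 0.999
grip_force: 0.0
```

```bash
python3 - <<'E'
from h import *
w=shot("wrist");np.save("w1.npy",w,allow_pickle=True);save(w,"w1.png")
print(manip.state()["eef_pos"],w["f"],w["T"].round(3).tolist())
for p in((.495,-.2,.097),(.495,-.2,.06)):print(proj(w,np.array(p)))
E
```

```text
[ 0.4957633  -0.19773078  0.21737578] 346.98482469206294 [[1.0, -0.019, -0.006, 0.497], [-0.02, -0.963, -0.267, -0.132], [-0.0, 0.268, -0.964, 0.338], [0.0, 0.0, 0.0, 1.0]]
(np.float64(313.7686854103976), np.float64(238.73942722359567))
(np.float64(313.9264180604843), np.float64(226.60241051287107))
```

View pics/w1.png

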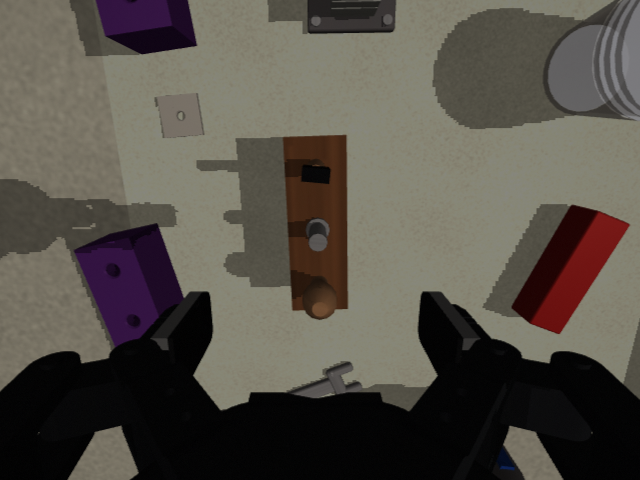

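The pin's top is at (317,242) and the collar at (318,230), midway between the open fingers and within 3 mm of the prediction. The brush is at (316,174) and the awl at (320,300), both clear of the fingers. I'll descend and grasp.

Call:
servo_tool:
  targets: [0,0,0,-4,1,30,100,0,0,0,0,0,30,100,0,0,0,0,0,30,100,0,0,0,0,0,25,100,0,0,0,0,0,17,100,0,0,0,0,0,0,100,0,0,0,0,0,0,0,0,0,0,0,0,0,0,0,0,0,0,0,0,0,0,0,0,0,0,0,0,0,0,0,0,0,0,0,0,0,0,0,0,0,0,0,0,0,0,0,0,0]

```text
time_s: 7.42
eef_pos: [0.4971, -0.2013, 0.086]
ee_rot: [0.0, 0.713, 0.701, 0.0]
contact_force: [-1.9, 2.3, 10.4]
opening: 0.143
grip_force: 58.4
```

Call:
servo_tool:
  targets: [0,0,0,0,0,-8,0,0,0,0,0,0,-18,0,0,0,0,0,0,-25,0,0,0,0,0,0,-30,0,0,0,0,0,0,-30,0,0,0,0,0,0,-29,0,0,0,0,0,0,0,0,0,0,0,0,0,0,0,0,0,0,31,6,0,0,0,0,0,31,6,0,0,0,0,0,31,6,0,0,0,0,0,31,6,0,0,0,0,0,31,5,0,0,0,0,0,0,0,0,0,0,0,0,0,0,0,0,0,0,0,0,0,0,0,0]

```text
$.targets: bad value
```

```bash
python3 - <<'E'
from h import *
w=shot("wrist");np.save("w2.npy",w,allow_pickle=True)
print(manip.state()["eef_pos"],manip.state()["opening"])
o=cv2.convertScaleAbs(cv2.resize(w["img"][100:380,180:480],None,fx=2,fy=2,interpolation=cv2.INTER_CUBIC),alpha=1.3)
cv2.imwrite("pics/w2.png",o[:,:,::-1])
for p in((.5285,-.0125,.06),):print(proj(w,np.array(p)))
E
```

```text
[ 0.49712615 -0.20129755  0.08602415] 0.14314661119974437
(np.float64(402.61061962715877), np.float64(-263.24957777981183))
```

View pics/w2.png

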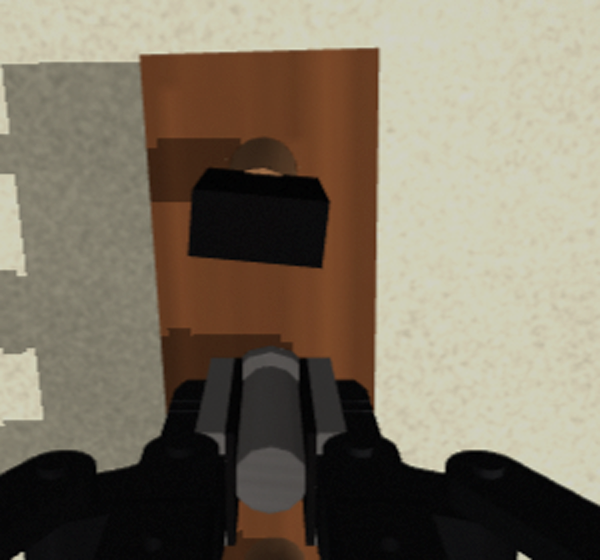

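The move was refused because of a malformed list. The crop shows the pin held upright between the pads, with its top at about full-frame (315,339). I'll resend the move.

Call:
servo_tool:
  targets: [0,0,0,0,0,-8,0,0,0,0,0,0,-18,0,0,0,0,0,0,-25,0,0,0,0,0,0,-30,0,0,0,0,0,0,-30,0,0,0,0,0,0,-29,0,0,0,0,0,0,0,0,0,0,0,31,6,0,0,0,0,0,31,6,0,0,0,0,0,31,6,0,0,0,0,0,31,6,0,0,0,0,0,31,5,0,0,0,0,0,0,0,0,0,0,0,0,0,0,0,0,0,0,0,0,0,0,0]

```text
time_s: 8.72
eef_pos: [0.5282, -0.0473, 0.2254]
ee_rot: [0.0, 0.713, 0.701, -0.0]
contact_force: [0.4, -0.9, -0.8]
opening: 0.143
grip_force: 58.9
```

```bash
python3 - <<'E'
from h import *
w=shot("wrist");np.save("w3.npy",w,allow_pickle=True)
print(manip.state()["eef_pos"],manip.state()["opening"])
o=cv2.convertScaleAbs(cv2.resize(w["img"][100:380,180:480],None,fx=2,fy=2,interpolation=cv2.INTER_CUBIC),alpha=1.3)
cv2.imwrite("pics/w3.png",o[:,:,::-1])
for p in((.5285,-.0125,.06),):print(proj(w,np.array(p)))
w2=load("w2");print("pin top (in holder)",onz(w2,315-.25,339-.25,.097))
E
```

```text
[ 0.52817067 -0.04782901  0.22542522] 0.1422678745766247
(np.float64(313.6784347157727), np.float64(182.20014403961454))
pin top (in holder) [ 0.49785255 -0.20223026  0.097     ]
```

View pics/w3.png

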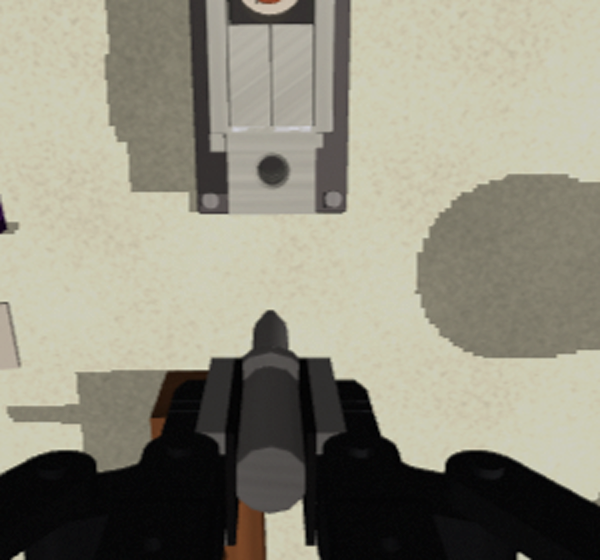

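The view shows the jig shut, the hole at full-frame (316,185), the pin tip at (314.5,256) and the pin top at (315,339). I'll compute the offset from these.

```bash
python3 - <<'E'
from h import *
w=load("w3");F=lambda x,y:(x/2+180-.25,y/2+100-.25)
tcp=np.array([.52817,-.04783,.22542])
h=onz(w,*F(272,170),.06);tip=onz(w,*F(269.5,313),tcp[2]-.080);top=onz(w,*F(270,478),tcp[2]+.011)
print("hole",h,"tip",tip,"top",top,"tip-tcp",tip-tcp)
# lug dark disk by mask
g=cv2.cvtColor(w["img"],cv2.COLOR_RGB2GRAY)[175:195,305:328];m=(g<75).astype(np.uint8);M=cv2.moments(m,True)
u,v=M["m10"]/M["m00"]+305,M["m01"]/M["m00"]+175;print(u,v,M["m00"],onz(w,u,v,.06))
d=onz(w,u,v,.06)-tip
x=rot(manip.state()).as_matrix();print("tool shift mm",(x.T@d*1000).round(1))
E
```

```text
hole [ 0.53016538 -0.01460749  0.06      ] tip [ 0.52870797 -0.0477012   0.14542   ] top [ 0.52890757 -0.04812254  0.23642   ] tip-tcp [ 0.00053797  0.0001288  -0.08      ]
316.08670520231215 184.71098265895955 173.0 [ 0.53044229 -0.01458002  0.06      ]
tool shift mm [33.2  1.1 85.4]
```

Call:
servo_tool:
  targets: [0,0,0,11,0.5,0,0,0,0,0,11,0.5,0,0,0,0,0,11,0.5,0,0,0,0,0,0,0,20,0,0,0,0,0,0,25,0,0,0,0,0,0,20,0,0,0,0,0,0,8,0,0,0,0,0,0,0,0,0,0,0,0,0,0,0]

```text
time_s: 9.52
eef_pos: [0.5306, -0.0137, 0.1527]
ee_rot: [-0.0, 0.713, 0.701, -0.0]
contact_force: [0.4, 0.2, -0.9]
opening: 0.141
grip_force: 58.9
```

```bash
python3 - <<'E'
from h import *
w=shot("wrist");np.save("w4.npy",w,allow_pickle=True)
print(manip.state()["eef_pos"],manip.state()["opening"])
o=cv2.convertScaleAbs(cv2.resize(w["img"][190:350,240:400],None,fx=3.5,fy=3.5,interpolation=cv2.INTER_CUBIC),alpha=1.4)
cv2.imwrite("pics/w4.png",o[:,:,::-1])
E
```

```text
[ 0.5309891  -0.01374276  0.15319491] 0.14750274242680617
```

View pics/w4.png

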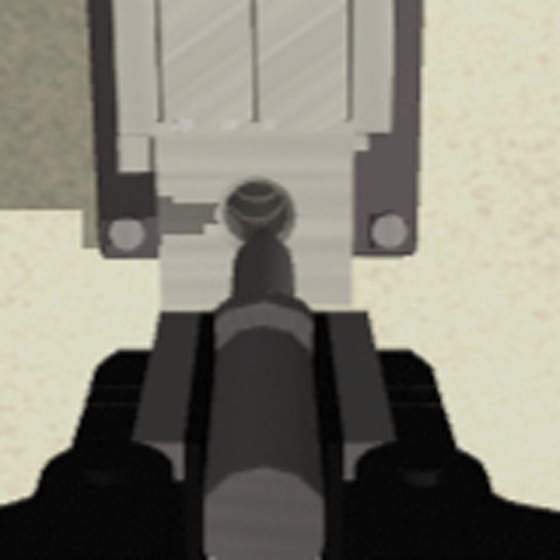

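The hole shows at crop (259,211), full-frame (314.0,250.3). The tip is just above it at crop (263,232), full-frame (315.1,256.3).

```bash
python3 - <<'E'
from h import *
w=load("w4");F=lambda x,y:(x/3.5+240-.35,y/3.5+190-.35)
print(onz(w,*F(259,211),.06),onz(w,*F(223,211),.06),onz(w,*F(295,211),.06))
for dz in(.079,.081):print(onz(w,*F(263,232),.1530-dz))
print(onz(w,*F(255,129),.06),onz(w,*F(158,220),.06),onz(w,*F(352,220),.06))
print(onz(w,*F(265,510),.153+.011), "pred tip", proj(w,np.array([.531,-.0137,.0725])))
E
```

```text
[ 0.53056561 -0.01412523  0.06      ] [ 0.52393561 -0.01401923  0.06      ] [ 0.53719548 -0.01423122  0.06      ]
[ 0.53132286 -0.01351428  0.074     ]
[ 0.53131049 -0.01418519  0.072     ]
[0.53010813 0.00142126 0.06      ] [ 0.51189592 -0.01556825  0.06      ] [ 0.54769845 -0.01614053  0.06      ]
[ 0.53160118 -0.01302395  0.164     ] pred tip (np.float64(314.2700924277633), np.float64(255.44918292072157))
```

The lug measures 35.8 mm (should be 36), and the tip is within 1 mm of the hole axis. I'll lower the pin in stages.

Call:
servo_tool:
  targets: [0,0,0,0,-0.8,4,0,0,0,0,0,0,5,0,0,0,0,0,0,5,0,0,0,0,0,0,5,0,0,0,0,0,0,5,0,0,0,0,0,0,5,0,0,0,0,0,0,0,0]

```text
time_s: 10.15
eef_pos: [0.5292, -0.0139, 0.1222]
ee_rot: [-0.0, 0.713, 0.701, -0.001]
contact_force: [-0.1, 0.8, -1.3]
opening: 0.144
grip_force: 58.9
```

Call:
servo_tool:
  targets: [0,0,0,0,0,5,0,0,0,0,0,0,5,0,0,0,0,0,0,5,0,0,0,0,0,0,5,0,0,0,0,0,0,5,0,0,0,0,0,0,2,0,0,0,0,0,0,0,0]

```text
time_s: 10.73
eef_pos: [0.5294, -0.0139, 0.0957]
ee_rot: [-0.0, 0.713, 0.701, -0.0]
contact_force: [-0.9, -1.2, -2.1]
opening: 0.142
grip_force: 58.9
```

Call:
servo_tool:
  targets: [0,0,0,0,0,2,0,0,0,0,0,0,2,0,0,0,0,0,0,1,0,0,0,0,0,0,1,0,0,0,0,0,0,0,0,0,0,0,0,0,0,0]

```text
time_s: 11.23
eef_pos: [0.5298, -0.0139, 0.091]
ee_rot: [-0.0, 0.713, 0.701, 0.0]
contact_force: [-5.8, 1.0, 15.2]
opening: 0.145
grip_force: 61.1
```

Seated: 15 N upward at TCP z 0.091, as predicted. I'll hold, open, rise, and move over the middle of the jig.

Call:
servo_tool:
  targets: [0,0,0,0,0,0,0,0,0,0,0,0,0,0,0,0,0,0,0,0,100,0,0,0,0,0,0,100,0,0,0,0,0,0,100,0,0,0,0,0,0,100,0,0,0,0,0,0,100,0,0,0,0,0,0,100,0,0,0,0,0,-10,100,0,0,0,0,0,-20,100,0,0,0,0,0,-25,100,0,0,0,0,0,-25,100,0,0,0,25,0,0,100,0,0,0,25,0,0,100,0,0,0,25,0,0,100,0,0,0,0,0,0,100,0,0,0,0,0,0,100]

```text
time_s: 12.65
eef_pos: [0.5309, 0.0624, 0.1709]
ee_rot: [0.0, 0.712, 0.702, 0.0]
contact_force: [0.5, -1.7, 0.6]
opening: 1.0
grip_force: 0.0
```

```bash
python3 - <<'E'
from h import *
w=shot("wrist");np.save("w5.npy",w,allow_pickle=True);t=shot("scene")
print(manip.state()["eef_pos"],manip.state()["opening"])
o=np.hstack([cv2.resize(w["img"],(480,360)),cv2.resize(t["img"][200:340,270:390],(309,360),interpolation=cv2.INTER_CUBIC)])
cv2.imwrite("pics/w5.png",o[:,:,::-1])
E
```

```text
[0.53090038 0.06053554 0.17071245] 1.0005905052409396
```

View pics/w5.png

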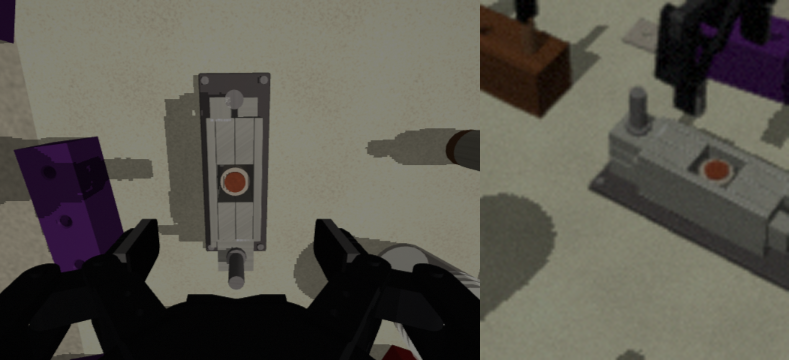

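The pin stands seated with its collar on the lug (right panel, at (637,105)) and the jig is shut. The jig axis at u=236 lies midway between the pads. I'll descend and squeeze.

Call:
servo_tool:
  targets: [0,0,0,0,0,30,100,0,0,0,0,0,30,100,0,0,0,0,0,30,100,0,0,0,0,0,25,100,0,0,0,0,0,10,100,0,0,0,0,0,0,100,0,0,0,0,0,0,0,0,0,0,0,0,0,0,0,0,0,0,0,0,0,0,0,0,0,0,0,0,0,0,0,0,0,0,0,0,0,0,0,0,0,0,0,0,0,0,0,0,0,0,0,0,0,0,0,0]

```text
time_s: 13.92
eef_pos: [0.5295, 0.0611, 0.0467]
ee_rot: [-0.001, 0.713, 0.701, -0.0]
contact_force: [-16.7, -0.5, 19.5]
opening: 0.574
grip_force: 60.6
```

Gripped at 60 N with the opening at about 49 mm. I'll trim out the side and vertical load.

Call:
servo_tool:
  targets: [0,0,0,0,-1,-1,0,0,0,0,0,-1,-1,0,0,0,0,0,0,0,0,0,0,0,0,0,0,0,0,0,0,0,0,0,0,0,0,0,0,0,0,0]

```text
time_s: 14.42
eef_pos: [0.5294, 0.0612, 0.047]
ee_rot: [0.001, 0.713, 0.701, 0.0]
contact_force: [11.6, -1.7, -41.3]
opening: 0.571
grip_force: 80.0
```

Call:
servo_tool:
  targets: [0,0,0,0,0.6,1.3,0,0,0,0,0,0,0,0,0,0,0,0,0,0,0,0,0,0,0,0,0,0]

```text
time_s: 14.75
eef_pos: [0.5294, 0.0612, 0.0469]
ee_rot: [-0.0, 0.713, 0.701, 0.0]
contact_force: [-5.3, -0.6, 7.1]
opening: 0.566
grip_force: 87.2
```

```bash
python3 - <<'E'
from h import *
t=shot("scene")
s=manip.state();print(s["contact_force"],s["grip_force"],s["opening"],s["time_s"])
o=cv2.resize(t["img"][180:340,240:420],None,fx=3,fy=3,interpolation=cv2.INTER_CUBIC)
cv2.imwrite("pics/end.png",o[:,:,::-1])
E
```

```text
[-5.66901372 -1.9068701   7.09902057] 87.16786623001099 0.566337159506099 14.8
```

View pics/end.png

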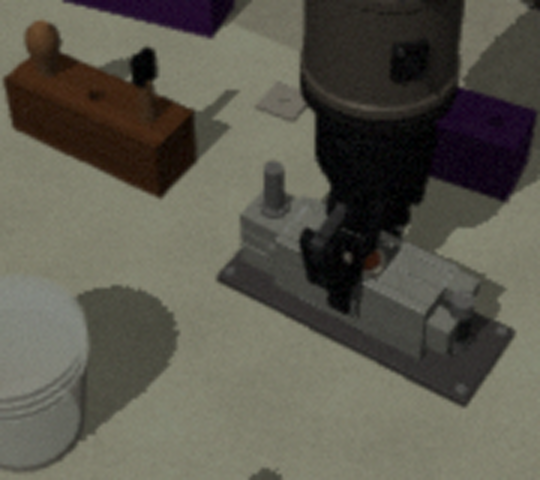

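The last picture shows the pin home at (273,190), the jig shut and the fingers pinching its middle at (340,265). The awl and brush are still in the holder and the side load is only about 6 N, so I'm handing in.

```bash
python3 -c "
from cell import manip
print(manip.job_done())"
```

```text
the job is handed in; nothing more can be done
None
```

I handed the job in at about 15 s with the jig shut, the pin pushed home and the fingers squeezing the halves at about 87 N; no verdict came back.

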